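# Make up the tea caddy and the dinner caddy for the table

## Robot

A 6-joint arm with a two-finger parallel gripper is mounted at the origin on a cart in front of the work surface, level with it; the furniture and walls round the work are solid. World frame = base frame: x ahead of the robot, y to its left, z up, the work surface at z = 0. Lengths are in m, angles in rad, forces in N, time in s.
With the tool pointing down it reaches from about 0.25 to 0.775 m from the base axis. Payload 4 kg.
Tool frame: the origin (TCP) lies at the very end of the fingers, on their centre line; the grasp point (between the pads) lies 19 mm behind it (robot.pinch_z is the distance from the TCP to the grasp point, in m); z points along the fingers, y is the line along which they close (so a half turn about z gives the same grasp; the last joint's range is limited). The gripper opens to 94 mm and grips with 3 to 60 N. Pads are 16 mm wide; open, the fingers measure 119 mm over their backs; the gripper's body (75 mm by 177 mm) begins 78 mm behind the grasp point.
Start: joints at [-1.441, 0.087, 1.371, -0, 1.684, -0.103], TCP at [0.127, -0.535, 0.206] pointing down, gripper open.
Joint ranges: [-3.1, 3.1], [-0.76, 2.03], [0.27, 2.55], [-1.08, 4.22], [0.17, 2.65], [-2.57, 2.57]. Speed limits (rad/s): [2.79, 2.79, 3.14, 3.14, 3.14, 3.14].

## Interface

Orientations are given as [roll, pitch, yaw] about the fixed x, y, z axes, in that order (R = Rz(yaw) Ry(pitch) Rx(roll)).
In Python, from bench import robot gives the robot as it stands.
- The arm moves only by the tool arm_command, never from a script. Its argument "targets" is one flat list of numbers, 7 for each row, row after row: the turn, a rotation vector about the tool's x, y, z in degrees, then the shift along the tool's x, y, z in mm, then the closure, from -1 (fully open) to 1 (shut). In form: [ax, ay, az, x, y, z, hand, ax, ay, az, x, y, z, hand, ...]. A call has 1 to 20 rows; each row is the pose to reach, as a shift and turn from the pose commanded when the call began, along the tool's axes at that moment; what a row does not reach only later rows make up. A row lasts 1/10 s, in which the tool goes at most 50 mm and 8.59 degrees, less where a joint would pass 70% of its speed; a pose out of reach is approached as far as the arm can. A call with a gripper value outside its range is refused whole. The fingers move at their own pace and stop on an object; the grip force is fixed at half the most. Time passes only in rows, so rows that repeat a pose let the fingers close. It gives the time, the measured TCP pose, the force, the opening and the grip force at its end, in the units of the state.
- robot.get_obs(): the state, without advancing time (a new reading comes with each control period).
- robot.snapshot(name): name is "side" or "top"; returns a dict with "color" (420x560x3 uint8, red, green, blue), "range_z" (420x560 float32, m along the optical axis (not along the pixel's ray), 0 where there is no reading), "fx", "fy", "cx", "cy" (pixels), "T" (4x4, takes a point from camera to world coordinates). Camera axes: x right, y down, z forward; pixel columns grow to the right and rows downward; lengths in m; the calibration is good to about 2 mm. A picture is of the moment at which its call begins.
- robot.close_job(): hands the job in; it is judged then, once.
The state is a dict: "time": time; "joint_positions": joint angles; "qvel": joint speeds; "joint_torque": joint torques, N m; "tool_pos": TCP position; "ee_rot": TCP orientation; "wrist_force": force on the tool from outside, world axes, zero at the start; "wrist_torque": the same for the moment, N m; "width": finger opening in m; "finger_force": force on a finger pad.
Only numpy, scipy, OpenCV 4.12 (cv2) and the standard library are available. Lean on these libraries where they do the work, as an engineer would, in place of code of your own. Each camera call takes 0.05 s, during which the arm holds its last target. There are 200 camera calls.

## Task

Make up the two oak caddies for the table from the things on the worktop. The one with two wells is for tea: the sugar jar goes in its large well and the lemon in its small one; the one with three wells is for dinner: the tea light goes in the shallow middle well, the pepper mill in the wide well at one end and the salt shaker in the narrower well at the other. Seat everything fully, with the jar, mill, shaker and tea light upright, and leave the two black-capped spice jars standing where they are.

Things in the scene. Friction and masses are not known exactly. Their poses are not given: they have to be found in the camera images.
- tea_caddy: Oak carrier with two round wells, fixed, 90 (x) by 200 mm (y), end cheeks 39 high. Origin: middle of lower front edge, on the worktop; x to the back, y left, z up; turned up to 7 deg. Board top z = 24 mm. Well centres, mm: sugar x=45, y=-44, diameter 76, floor z=10; lemon x=45, y=46, diameter 46 (lemon rests in its mouth, its middle 43 up). 3 mm chamfers
- dinner_caddy: Oak carrier with three round wells, fixed, 90 mm (x) by 224 mm (y), darker end cheeks 39 mm high. Origin: middle of its lower front edge, on the worktop; x to the back, y to the robot's left, z up; turned up to 7 degrees. Board top z = 24 mm. Well centres, mm: pepper x=45, y=61, dia 68, floor z=10; tea light x=45, y=-7, dia 46, floor z=18; salt x=45, y=-68, dia 54, floor z=10. 3 mm chamfers
- sugar_jar: round clear jar of sugar with a grey lid, standing upright, 110 mm tall, body up to 67 mm across, lid 64 mm in diameter over the top 11 mm (body just below it about 59 mm); it can be gripped by the lid. Origin: centre of its underside, z up
- salt_shaker: round salt shaker with clear body and a domed grey-white perforated top, standing upright, 90 mm tall, 44 mm in diameter at its widest (30 mm up), narrowing to about 33 mm at 70 mm up. Origin: centre of its underside, z up
- pepper_mill: turned dark wooden pepper mill with a small steel knob on top, standing upright, 130 mm tall, solid body narrowing from 58 mm diameter near the foot to 48 mm at 92 mm up (do not count on a waist), head 50 mm across from 94 to 119 mm up, then a 12 mm knob. Origin: centre of its underside, z up. Its head does not turn
- lemon_center (a point): middle of the yellow lemon, 71 mm long by 53 mm wide by 51 mm high, lying on the worktop with its middle 25.5 mm up; the x axis is its long axis, which at the start lies within about 20 degrees of the world's y axis. It can roll
- tea_light: tea light: white candle in a round aluminium cup, diameter 38 mm, 16 mm tall, standing on the worktop (over whose back, from world x = 0.62 m on, wall cabinets hang 0.5 m up: keep the wrist clear of them). Origin: centre of its underside, z up
- spice_blue: spice jar with a black cap and a blue label, diameter 41 mm, 105 mm tall, upright; a bystander that stays. Origin: centre of its underside
- spice_dark: spice jar with a black cap and a black-and-red label, diameter 41 mm, 105 mm tall, upright; a bystander that stays. Origin: centre of its underside

How it is judged:
By the outcome, as a careful person would: the job done as asked, in the order asked, and still so for the second after the job is handed in, with the robot touching nothing.
It also fails if it takes over 136 s, if anything falls off the work surface, if the arm or the gripper's body presses on something with over 40 N, if the wrist force passes 120 N, or if a joint passes its speed limit or range.

## Working session

There is one attempt and no reset: what is moved stays moved. The work goes in short steps, Python scripts to look and compute and a tool call to move; the robot and the scene stay as the last step left them, time stands still between calls to the robot, and variables do not carry over. Pictures are saved under pics/ and viewed, at most 14 in all, crops included, and the job is handed in when it is done.

Besides the shell and the picture viewer there is one more tool, called after "Emit:" as name(argument=value, ...), one argument or row to a line, values as JSON. arm_command: Moves the arm, as the interface text tells. Its arguments: {"type":"object","properties":{"targets":{"type":"array"}},"required":["targets"]}

```bash
ls; mkdir -p pics; python3 - <<'E'
from bench import robot
import cv2,numpy as np
for n in("top","side"):
    s=robot.snapshot(n); np.savez(f"pics/{n}0.npz",**s)
    cv2.imwrite(f"pics/{n}0.png",cv2.resize(s["color"][:,:,::-1],(800,600),interpolation=cv2.INTER_CUBIC))
    print(n,np.round(s["T"],3).tolist(),s["fx"],s["cx"],s["cy"])
print(robot.get_obs())
E
```

```text
pics
top [[-0.006, -0.98, 0.199, 0.232], [-1.0, 0.005, -0.004, 0.007], [0.003, -0.199, -0.98, 1.025], [0.0, 0.0, 0.0, 1.0]] 450.96597305982164 275.72822119859296 214.7293246067911
side [[0.886, -0.288, 0.363, -0.074], [-0.463, -0.568, 0.68, -0.941], [0.01, -0.771, -0.637, 0.939], [0.0, 0.0, 0.0, 1.0]] 521.4726753947988 266.52048633856305 205.9277539050162
{'time': 0.1, 'joint_positions': array([-1.44112946e+00,  8.78784510e-02,  1.37210198e+00, -1.69580211e-05,
        1.68358272e+00, -1.03093483e-01]), 'qvel': array([-0.00025167, -0.00099693, -0.0030891 ,  0.00123979, -0.00091362,
       -0.00027164]), 'joint_torque': array([ 2.55426865e-03, -3.41254771e+01, -3.03300941e+01,  7.20363809e-02,
        3.04265250e-02, -1.01689791e-04]), 'tool_pos': array([ 0.12679469, -0.53467998,  0.20442324]), 'ee_rot': array([-3.13963088e+00, -1.86021410e-04,  2.32758279e-01]), 'wrist_force': array([0.0687534 , 0.15102979, 0.16836775]), 'wrist_torque': array([-0.02781425, -0.01039351,  0.00012322]), 'finger_force': 0.0, 'width': 0.09384051048760722}
```

View pics/top0.png

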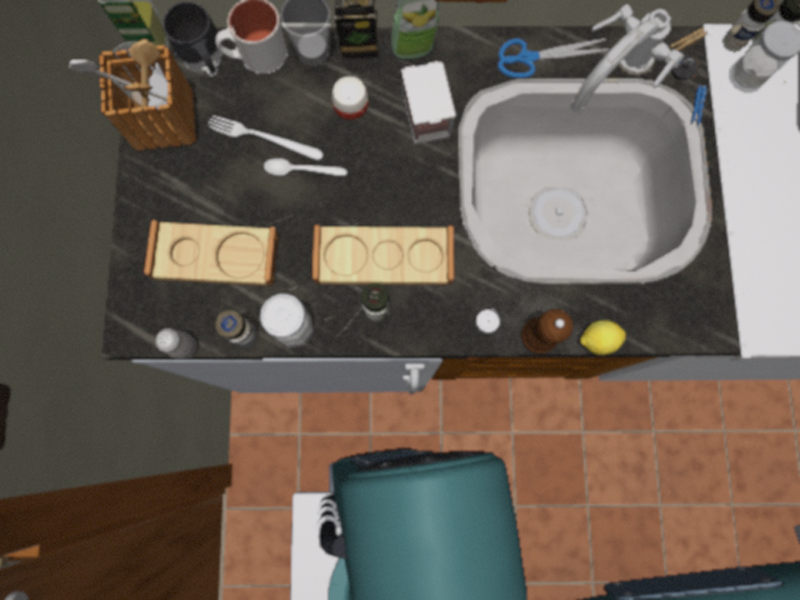

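View pics/side0.png

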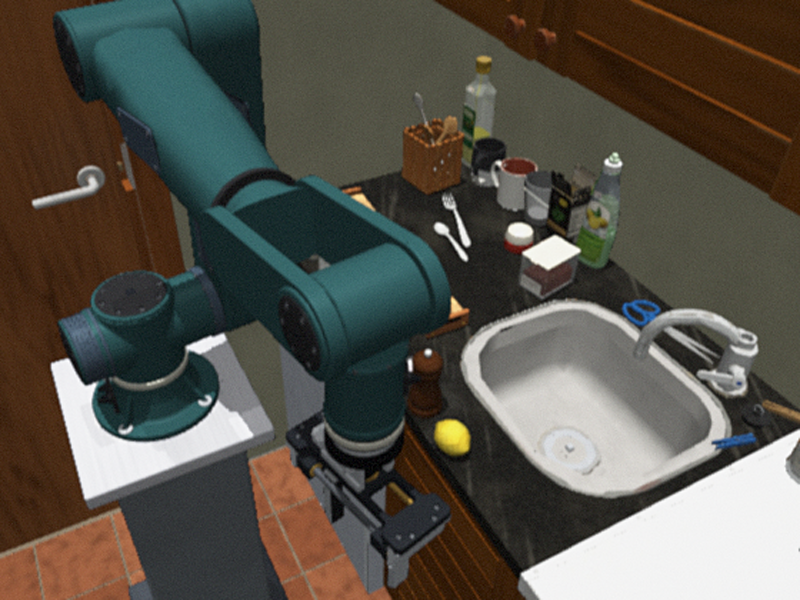

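The top view (800x600 scale) shows these positions:

| Item | Pixel position |
|---|---|
| Tea caddy | (215,253), lemon well on the left |
| Dinner caddy | (385,255), pepper well on the left |
| Salt shaker | (168,340) |
| Blue spice jar | (232,325) |
| Sugar jar | (285,318) |
| Dark spice jar | (375,303) |
| Tea light | (487,321) |
| Pepper mill | (555,325) |
| Lemon | (602,337) |

The side view shows the mill and lemon near the gripper, with the caddies hidden by the arm.

```bash
cat > h.py <<'E'
import numpy as np,cv2
def cloud(s):
    z=s["range_z"]; v,u=np.indices(z.shape)
    P=np.stack([(u-s["cx"])*z/s["fx"],(v-s["cy"])*z/s["fy"],z],-1)
    W=P@s["T"][:3,:3].T+s["T"][:3,3]; W[z==0]=np.nan
    return W
E
python3 - <<'E'
from h import *
s=dict(np.load("pics/top0.npz")); W=cloud(s)
g=0.7
print("table",[np.round(W[int(r*g),int(c*g)],4).tolist() for c,r in((330,290),(430,310),(300,200),(200,300))])
for n,c,r,h,top in(("salt",168,340,25,8),("blue",232,323,18,6),("sugar",285,315,32,8),("dark",375,298,20,6),("tealight",487,321,18,6),("mill",557,325,25,30),("lemon",602,337,28,30)):
    sl=np.s_[int((r-h)*g):int((r+h)*g),int((c-h)*g):int((c+h)*g)]
    w=W[sl].reshape(-1,3); w=w[np.isfinite(w[:,2])&(w[:,2]>.007)&(w[:,2]<.15)]
    zt=np.percentile(w[:,2],97); t=w[w[:,2]>zt-top/1000]
    b=cv2.minAreaRect((w[w[:,2]>zt-.02][:,:2]*1000).astype(np.float32))
    print(n,"ztop",zt.round(4),len(t),"mean",t.mean(0).round(4),"mid",((t.min(0)+t.max(0))/2).round(4),"ext",np.ptp(t,0).round(4),"rect",np.round(b[0],1),np.round(b[1],1),round(b[2],1))
for n,c0,c1 in(("tea",140,280),("dinner",308,460)):
    sl=np.s_[int(212*g):int(292*g),int(c0*g):int(c1*g)]
    w=W[sl].reshape(-1,3)
    for lo,hi in((.018,.030),(.033,.045)):
        t=w[(w[:,2]>lo)&(w[:,2]<hi)]
        b=cv2.minAreaRect((t[:,:2]*1000).astype(np.float32)); print(n,lo,len(t),t[:,2].mean().round(4),"rect",np.round(b[0],1),np.round(b[1],1),round(b[2],2))
    # clean all >15mm
    t=w[(w[:,2]>.017)&(w[:,2]<.05)];b=cv2.minAreaRect((t[:,:2]*1000).astype(np.float32));print(b)
crop=s["color"][140:255,70:450,::-1]
cv2.imwrite("pics/crop1.png",cv2.resize(crop[:70,20:260],(800,233),interpolation=cv2.INTER_CUBIC))
E
```

```text
table [[0.4685, 0.1088, -0.0014], [0.4331, -0.056, 0.0049], [0.6229, 0.1586, 0.0014], [0.4525, 0.3171, 0.0007]]
salt ztop 0.0909 153 mean [0.3761 0.3385 0.0878] mid [0.3766 0.3389 0.0884] ext [0.0298 0.0296 0.0107] rect [376.3 338.9] [32.7 32. ] 2.6
blue ztop 0.1086 284 mean [0.3957 0.2425 0.1058] mid [0.396  0.2429 0.1066] ext [0.0386 0.04   0.0077] rect [395.3 242.8] [39.8 38.9] 77.3
sugar ztop 0.1131 719 mean [0.4065 0.1648 0.1103] mid [0.4065 0.1651 0.1104] ext [0.0614 0.0622 0.0103] rect [406.5 164.9] [61.1 62.5] 1.7
dark ztop 0.1084 272 mean [0.4356 0.0317 0.106 ] mid [0.4352 0.0313 0.106 ] ext [0.0388 0.0376 0.0072] rect [435.1  31.3] [37.6 39. ] 89.8
tealight ztop 0.0165 99 mean [ 0.4149 -0.1478  0.0127] mid [ 0.4145 -0.1464  0.0151] ext [0.0373 0.0375 0.0091] rect [ 414.8 -146.5] [35.5 38. ] 44.4
mill ztop 0.1276 454 mean [ 0.3885 -0.2276  0.1154] mid [ 0.3896 -0.23    0.1174] ext [0.048  0.0484 0.03  ] rect [ 390.1 -229.7] [47.7 46.7] 12.1
lemon ztop 0.0524 544 mean [ 0.3825 -0.3191  0.0424] mid [ 0.3843 -0.3231  0.0394] ext [0.0517 0.0687 0.0334] rect [ 383.8 -323.5] [52.4 54.3] 44.6
tea 0.018 1959 0.0244 rect [526.9 292.8] [195.8  91.8] 86.33
tea 0.033 354 0.0385 rect [526.3 295.3] [199.8  87.2] 86.4
((526.97607421875, 294.97747802734375), (200.34793090820312, 91.75227355957031), 86.41743469238281)
dinner 0.018 2294 0.0239 rect [522.4  19.5] [219.4  91.7] 89.38
dinner 0.033 330 0.0385 rect [522.3  19.8] [224.1  89.5] 89.42
((522.4348754882812, 19.725807189941406), (224.34181213378906, 91.66307830810547), 89.3792953491211)
```

View pics/crop1.png

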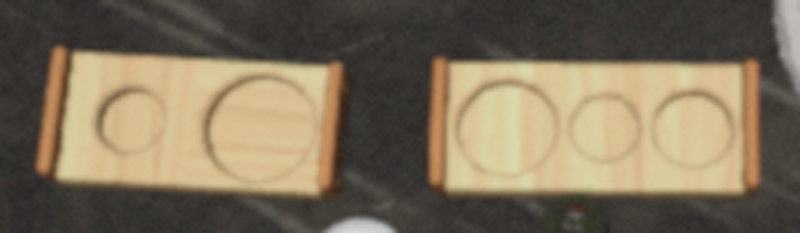

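The crop shows the tea caddy turned slightly, with its left end further back. The dinner caddy is almost square. The well centres in the crop, about (507,127), (604,127) and (693,129), agree with the rectangle fit. The sizes and heights also match what was given.

```bash
cat >> h.py <<'E'
def go(x,y,z,yaw):
    "row numbers [az, x, y, z] from the present pose to a tool-down pose, mm/deg"
    from bench import robot
    o=robot.get_obs(); p=np.array(o["tool_pos"])*1000; r,pt,w=o["ee_rot"]
    d=np.array([x,y])-p[:2]; c,s=np.cos(w),np.sin(w)
    print("pose",p.round(1),np.degrees([r,pt,w]).round(1),"row az %.1f x %.1f y %.1f z %.1f"%(np.degrees(w)-yaw,c*d[0]+s*d[1],s*d[0]-c*d[1],p[2]-z))
E
python3 -c "
from h import *
go(406.5,165,190,90)"
```

```text
pose [ 126.8 -534.7  204.4] [-179.9   -0.    13.3] row az -76.7 x 433.6 y -616.3 z 14.4
```

Emit:
arm_command(
  targets=[0,0,-76.7,433.6,-616.3,14,-1,0,0,-76.7,433.6,-616.3,14,-1,0,0,-76.7,433.6,-616.3,14,-1,0,0,-76.7,433.6,-616.3,14,-1,0,0,-76.7,433.6,-616.3,14,-1,0,0,-76.7,433.6,-616.3,14,-1,0,0,-76.7,433.6,-616.3,14,-1,0,0,-76.7,433.6,-616.3,14,-1,0,0,-76.7,433.6,-616.3,14,-1,0,0,-76.7,433.6,-616.3,14,-1,0,0,-76.7,433.6,-616.3,14,-1,0,0,-76.7,433.6,-616.3,14,-1,0,0,-76.7,433.6,-616.3,14,-1,0,0,-76.7,433.6,-616.3,14,-1,0,0,-76.7,433.6,-616.3,14,-1,0,0,-76.7,433.6,-616.3,14,-1,0,0,-76.7,433.6,-616.3,14,-1,0,0,-76.7,433.6,-616.3,14,-1,0,0,-76.7,433.6,-616.3,14,-1,0,0,-76.7,433.6,-616.3,14,-1],
)

```text
time: 2.1
tool_pos: [0.4066, 0.1632, 0.1918]
ee_rot: [3.141, 0.0, 1.569]
wrist_force: [0.6, 0.7, 0.5]
width: 0.0942
finger_force: 0.0
```

Emit:
arm_command(
  targets=[0,0,0,1.5,0,30,-1,0,0,0,1.5,0,60,-1,0,0,0,1.5,0,85,-1,0,0,0,1.5,0,98,-1,0,0,0,1.5,0,98,-1,0,0,0,1.5,0,98,1,0,0,0,1.5,0,98,1,0,0,0,1.5,0,98,1,0,0,0,1.5,0,98,1,0,0,0,1.5,0,98,1,0,0,0,1.5,0,98,1,0,0,0,1.5,0,98,1,0,0,0,1.5,0,98,1,0,0,0,1.5,0,98,1],
)

```text
time: 3.5
tool_pos: [0.4072, 0.1662, 0.0943]
ee_rot: [3.14, -0.0, 1.572]
wrist_force: [-1.6, 0.6, 6.4]
width: 0.0634
finger_force: 30.0
```

Emit:
arm_command(
  targets=[0,0,0,0,0,-10,1,0,0,0,0,0,-30,1,0,0,0,0,0,-50,1,0,0,0,0,0,-60,1,0,0,0,0,20,-60,1,0,0,0,10,45,-60,1,0,0,0,25,70,-60,1,0,0,0,45,95,-60,1,0,0,0,65,110,-60,1,0,0,0,80,117.5,-60,1,0,0,0,86,117.5,-60,1,0,0,0,86,117.5,-60,1,0,0,0,86,117.5,-60,1,0,0,0,86,117.5,-60,1],
)

```text
time: 4.9
tool_pos: [0.5236, 0.2514, 0.1535]
ee_rot: [-3.141, 0.001, 1.571]
wrist_force: [0.7, -0.2, -2.9]
width: 0.0627
finger_force: 30.0
```

```bash
python3 - <<'E'
from bench import robot
from h import *
o=robot.get_obs();print(o["tool_pos"],o["wrist_force"],o["width"])
s=robot.snapshot("side");cv2.imwrite("pics/side1.png",cv2.resize(s["color"][40:300,180:480,::-1],None,fx=2.3,fy=2.3,interpolation=cv2.INTER_CUBIC))
s=robot.snapshot("top");cv2.imwrite("pics/top1.png",cv2.resize(s["color"][120:300,60:460,::-1],(800,360),interpolation=cv2.INTER_CUBIC))
E
```

```text
[0.52357507 0.25135301 0.15348457] [ 0.6601147  -0.21300467 -2.8773358 ] 0.06274194537515515
```

View pics/side1.png

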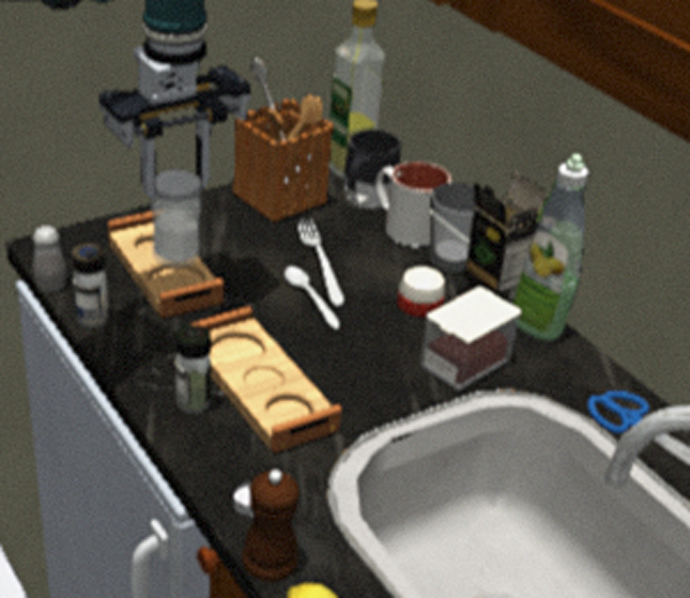

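The jar at about (177,215) is held upright above the right-hand well (175,285) of the tea caddy. Lowering it now.

Emit:
arm_command(
  targets=[0,0,0,0,0,15,1,0,0,0,0,0,27,1,0,0,0,0,0,33,1,0,0,0,0,0,38,1,0,0,0,0,0,43,1,0,0,0,0,0,47,1,0,0,0,0,0,49,1,0,0,0,0,0,49,1,0,0,0,0,0,49,1],
)

```text
time: 5.9
tool_pos: [0.5243, 0.2522, 0.1047]
ee_rot: [3.141, -0.0, 1.572]
wrist_force: [0.2, -0.4, -2.7]
width: 0.0631
finger_force: 30.0
```

Emit:
arm_command(
  targets=[0,0,0,0,0,1,1,0,0,0,0,0,1,1,0,0,0,0,0,1,-1,0,0,0,0,0,1,-1,0,0,0,0,0,1,-1,0,0,0,0,0,1,-1,0,0,0,0,0,1,-1,0,0,0,0,0,-30,-1,0,0,0,0,0,-70,-1,0,0,0,0,0,-100,-1,0,0,0,0,0,-100,-1],
)

```text
time: 7.0
tool_pos: [0.5266, 0.2531, 0.2107]
ee_rot: [3.131, -0.004, 1.572]
wrist_force: [0.0, 0.8, 0.9]
width: 0.0937
finger_force: 0.0
```

```bash
python3 - <<'E'
from h import *
s=dict(np.load("pics/top0.npz")); W=cloud(s)
hsv=cv2.cvtColor(s["color"],cv2.COLOR_RGB2HSV)
m=(hsv[...,0]>20)&(hsv[...,0]<35)&(hsv[...,1]>120); m[:,:390]=0; m[:200]=0; m[255:]=0; m[:,460:]=0
w=W[m]; w=w[(w[:,2]>.012)&(w[:,2]<.06)]
e=cv2.fitEllipse(cv2.convexHull((w[:,:2]*1000).astype(np.float32))); print(len(w),e, cv2.minAreaRect((w[:,:2]*1000).astype(np.float32)))
a=np.cov(w[:,:2].T); l,v=np.linalg.eigh(a); print(l,v[:,1],w.mean(0))
cv2.imwrite("pics/lem.png",cv2.resize(s["color"][205:260,360:460,::-1],(700,385),interpolation=cv2.INTER_CUBIC))
E
```

```text
547 ((384.4161376953125, -323.4110412597656), (50.46587371826172, 67.13483428955078), 7.082815170288086) ((383.91314697265625, -323.2889404296875), (57.72724914550781, 53.71800994873047), 60.42478942871094)
[0.00016384 0.00024554] [-0.11943763  0.99284171] [ 0.3824692  -0.31906379  0.04226482]
```

View pics/lem.png

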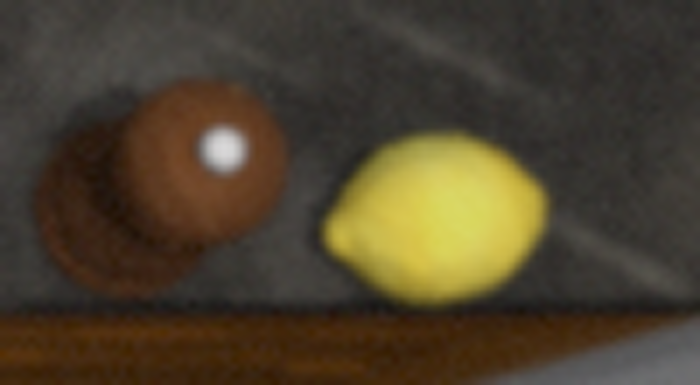

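The crop shows the lemon with its nub at (335,238) and far tip at (540,195). Its long axis is about 10° off world y, with the nub end nearer the robot. The mill knob is at (222,150).

```bash
python3 -c "
from h import *
go(384,-323.3,180,99)"
```

```text
pose [526.6 253.1 210.7] [179.4  -0.2  90. ] row az -9.0 x -576.3 y -143.0 z 30.7
```

Emit:
arm_command(
  targets=[0,0,-9,-576,-142,30,-1,0,0,-9,-576,-142,30,-1,0,0,-9,-576,-142,30,-1,0,0,-9,-576,-142,30,-1,0,0,-9,-576,-142,30,-1,0,0,-9,-576,-142,30,-1,0,0,-9,-576,-142,30,-1,0,0,-9,-576,-142,30,-1,0,0,-9,-576,-142,30,-1,0,0,-9,-576,-142,30,-1,0,0,-9,-576,-142,30,-1,0,0,-9,-576,-142,30,-1,0,0,-9,-576,-142,30,-1,0,0,-9,-576,-142,30,-1,0,0,-9,-576,-142,30,-1,0,0,-9,-576,-142,30,-1,0,0,-9,-576,-142,30,-1],
)

```text
time: 8.7
tool_pos: [0.383, -0.3228, 0.1747]
ee_rot: [3.141, 0.0, 1.731]
wrist_force: [0.1, 0.5, 0.4]
width: 0.0939
finger_force: 0.0
```

```bash
python3 -c "
from h import *
go(384,-323.3,10,99)"
```

```text
pose [ 383.  -322.8  174.7] [180.    0.   99.2] row az 0.2 x -0.6 y 0.9 z 164.7
```

Emit:
arm_command(
  targets=[0,0,0,-0.5,1,40,-1,0,0,0,-0.5,1,80,-1,0,0,0,-0.5,1,110,-1,0,0,0,-0.5,1,135,-1,0,0,0,-0.5,1,155,-1,0,0,0,-0.5,1,164,-1,0,0,0,-0.5,1,164,-1,0,0,0,-0.5,1,164,0,0,0,0,-0.5,1,164,1,0,0,0,-0.5,1,164,1,0,0,0,-0.5,1,164,1,0,0,0,-0.5,1,164,1,0,0,0,-0.5,1,164,1,0,0,0,-0.5,1,164,1,0,0,0,-0.5,1,164,1,0,0,0,-0.5,1,164,1],
)

```text
time: 10.3
tool_pos: [0.3838, -0.3245, 0.0108]
ee_rot: [3.141, 0.001, 1.729]
wrist_force: [0.0, 1.2, 1.3]
width: 0.0504
finger_force: 30.0
```

Emit:
arm_command(
  targets=[0,0,0,0,0,-10,1,0,0,0,0,0,-40,1,0,0,0,0,0,-80,1,0,0,0,0,0,-120,1,0,0,0,0,0,-160,1,0,0,0,0,0,-190,1,0,0,0,0,0,-190,1,0,0,0,0,0,-190,1,0,0,0,0,0,-190,1],
)

```text
time: 11.2
tool_pos: [0.3826, -0.3235, 0.1983]
ee_rot: [-3.139, -0.003, 1.728]
wrist_force: [0.4, 0.8, -1.7]
width: 0.0507
finger_force: 30.0
```

```bash
python3 -c "
from h import *
go(530,339.7,170,93.6)"
```

```text
pose [ 382.6 -323.5  198.3] [-179.9   -0.2   99. ] row az 5.4 x 631.9 y 249.7 z 28.3
```

Emit:
arm_command(
  targets=[0,0,1,20,8,2,1,0,0,2,55,21,4,1,0,0,3,95,37,6,1,0,0,4,135,53,8,1,0,0,5,175,69,10,1,0,0,5.4,215,85,12,1,0,0,5.4,255,101,14,1,0,0,5.4,295,117,16,1,0,0,5.4,335,132,18,1,0,0,5.4,375,148,20,1,0,0,5.4,415,164,20,1,0,0,5.4,455,180,20,1,0,0,5.4,495,196,20,1,0,0,5.4,535,211,20,1,0,0,5.4,570,225,20,1,0,0,5.4,600,237,20,1,0,0,5.4,622,246,20,1,0,0,5.4,632,250,24,1,0,0,5.4,632,250,28,1,0,0,5.4,632,250,28,1],
)

```text
time: 13.2
tool_pos: [0.5302, 0.3377, 0.17]
ee_rot: [-3.138, 0.003, 1.634]
wrist_force: [0.3, -0.3, -0.7]
width: 0.0504
finger_force: 30.0
```

```bash
python3 -c "
from h import *
go(530,339.7,28.5,93.6)
from bench import robot
o=robot.get_obs();print(o['wrist_force'],o['width'])
s=robot.snapshot('side');cv2.imwrite('pics/side2.png',cv2.resize(s['color'][60:240,200:400,::-1],None,fx=3,fy=3,interpolation=cv2.INTER_CUBIC))"
```

```text
pose [530.2 337.7 170. ] [-1.798e+02  1.000e-01  9.360e+01] row az 0.0 x 2.0 y -0.0 z 141.5
[ 0.27691999 -0.32717796 -0.67011834] 0.05042763161610269
```

View pics/side2.png

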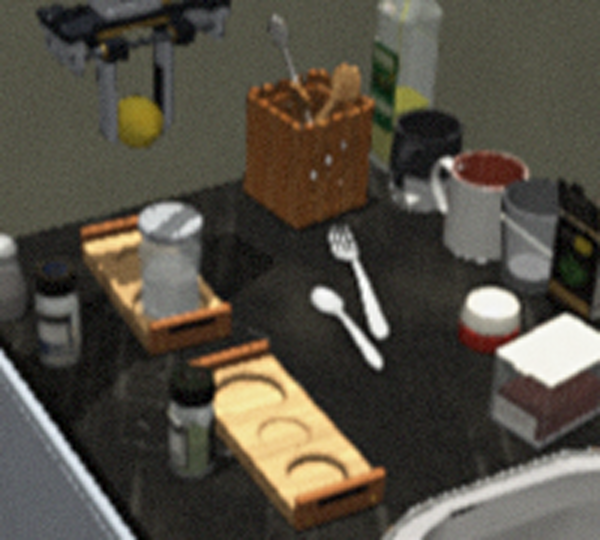

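The jar stands upright in its well at about (172,270). The lemon at (138,122) is held above the small well. Lowering it now.

Emit:
arm_command(
  targets=[0,0,0,1,0,35,1,0,0,0,1,0,70,1,0,0,0,1,0,100,1,0,0,0,1,0,120,1,0,0,0,1,0,130,1,0,0,0,1,0,136,1,0,0,0,1,0,139,1,0,0,0,1,0,141,1,0,0,0,1,0,141,1,0,0,0,1,0,141,1],
)

```text
time: 14.25
tool_pos: [0.5317, 0.3405, 0.0325]
ee_rot: [3.14, -0.001, 1.634]
wrist_force: [0.3, -0.2, -0.1]
width: 0.0506
finger_force: 30.0
```

Emit:
arm_command(
  targets=[0,0,0,-0.8,-1.2,0,1,0,0,0,-0.8,-1.2,0,1,0,0,0,-0.8,-1.2,0,1],
)

```text
time: 14.55
tool_pos: [0.5307, 0.34, 0.0324]
ee_rot: [3.139, -0.002, 1.635]
wrist_force: [1.9, 2.4, 1.2]
width: 0.0505
finger_force: 30.0
```

Emit:
arm_command(
  targets=[0,0,0,0,0,1.5,1,0,0,0,0,0,3,1,0,0,0,0,0,3,1,0,0,0,0,0,3,1],
)

```text
time: 14.95
tool_pos: [0.5308, 0.3412, 0.0306]
ee_rot: [3.138, -0.004, 1.635]
wrist_force: [-0.2, 4.3, 6.3]
width: 0.0505
finger_force: 30.0
```

Emit:
arm_command(
  targets=[0,0,0,1,0,-1,1,0,0,0,1,0,-1,1,0,0,0,1,0,-1,-1,0,0,0,1,0,-1,-1,0,0,0,1,0,-1,-1,0,0,0,1,0,-1,-1,0,0,0,1,0,-1,-1,0,0,0,1,0,-30,-1,0,0,0,1,0,-70,-1,0,0,0,1,0,-110,-1,0,0,0,1,0,-150,-1,0,0,0,1,0,-170,-1,0,0,0,1,0,-170,-1],
)

```text
time: 16.25
tool_pos: [0.5316, 0.3411, 0.2035]
ee_rot: [3.133, -0.003, 1.634]
wrist_force: [-0.2, -0.4, 0.4]
width: 0.0939
finger_force: 0.0
```

```bash
python3 -c "
from h import *
go(414.7,-146.5,170,90)"
```

```text
pose [531.6 341.1 203.5] [179.5  -0.2  93.6] row az 3.6 x -479.2 y -147.6 z 33.5
```

Emit:
arm_command(
  targets=[0,0,3.6,-479,-147.6,33,-1,0,0,3.6,-479,-147.6,33,-1,0,0,3.6,-479,-147.6,33,-1,0,0,3.6,-479,-147.6,33,-1,0,0,3.6,-479,-147.6,33,-1,0,0,3.6,-479,-147.6,33,-1,0,0,3.6,-479,-147.6,33,-1,0,0,3.6,-479,-147.6,33,-1,0,0,3.6,-479,-147.6,33,-1,0,0,3.6,-479,-147.6,33,-1,0,0,3.6,-479,-147.6,33,-1,0,0,3.6,-479,-147.6,33,-1,0,0,3.6,-479,-147.6,33,-1,0,0,3.6,-479,-147.6,33,-1,0,0,3.6,-479,-147.6,33,-1],
)

```text
time: 17.75
tool_pos: [0.4134, -0.1458, 0.1654]
ee_rot: [-3.142, -0.0, 1.574]
wrist_force: [0.3, 0.2, -0.4]
width: 0.0944
finger_force: 0.0
```

```bash
python3 -c "
from h import *
go(414.7,-146.5,8,90)
from bench import robot
s=robot.snapshot('top');W=cloud(s)
cv2.imwrite('pics/top2.png',cv2.resize(s['color'][130:260,60:360,::-1],(800,347),interpolation=cv2.INTER_CUBIC))
hsv=cv2.cvtColor(s['color'],cv2.COLOR_RGB2HSV)
m=(hsv[...,0]>22)&(hsv[...,0]<35)&(hsv[...,1]>150)&(W[...,2]>.035)&(W[...,2]<.09)&(W[...,1]>.26); w=W[m]; print(len(w),w[:,2].max(),cv2.minAreaRect((w[:,:2]*1000).astype(np.float32)))
"
```

```text
pose [ 413.4 -145.8  165.4] [-180.    -0.    90.2] row az 0.2 x -0.7 y 1.3 z 157.4
363 0.07231631295779928 ((532.8265380859375, 339.523193359375), (48.080142974853516, 53.3284912109375), 45.67625045776367)
```

View pics/top2.png

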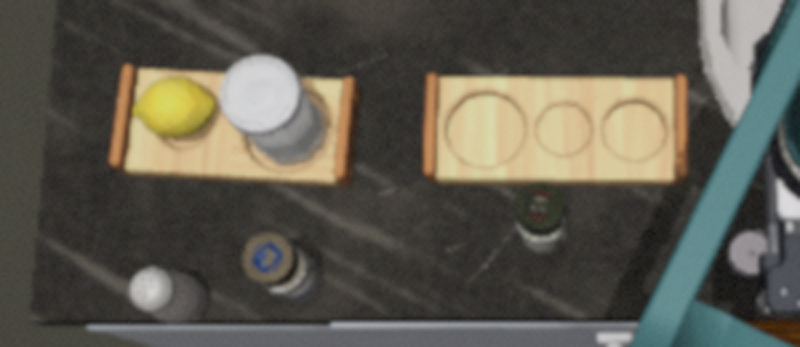

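The lemon sits over the small well at (175,107). Its top is at about 70 mm after camera bias, as expected for a seated lemon. The jar is in the large well, and the tea light shows at (748,252) beside the gripper. Now picking up the tea light.

Emit:
arm_command(
  targets=[0,0,0,-0.7,1.2,40,-1,0,0,0,-0.7,1.2,80,-1,0,0,0,-0.7,1.2,110,-1,0,0,0,-0.7,1.2,135,-1,0,0,0,-0.7,1.2,150,-1,0,0,0,-0.7,1.2,157,-1,0,0,0,-0.7,1.2,157,-1,0,0,0,-0.7,1.2,157,0,0,0,0,-0.7,1.2,157,1,0,0,0,-0.7,1.2,157,1,0,0,0,-0.7,1.2,157,1,0,0,0,-0.7,1.2,157,1,0,0,0,-0.7,1.2,157,1,0,0,0,-0.7,1.2,157,1,0,0,0,-0.7,1.2,157,1,0,0,0,-0.7,1.2,157,1],
)

```text
time: 19.4
tool_pos: [0.4142, -0.1479, 0.0085]
ee_rot: [3.141, 0.0, 1.571]
wrist_force: [0.4, 0.4, 0.4]
width: 0.0355
finger_force: 30.0
```

Emit:
arm_command(
  targets=[0,0,0,0,0,-10,1,0,0,0,0,0,-40,1,0,0,0,0,0,-80,1,0,0,0,0,0,-110,1,0,0,0,20,14,-130,1,0,0,0,50,34,-130,1,0,0,0,80,55,-130,1,0,0,0,110,75,-130,1,0,0,0,135,92,-130,1,0,0,0,152,104,-130,1,0,0,0,159,108,-130,1,0,0,0,159,108,-130,1,0,0,0,159,108,-130,1,0,0,0,159,108,-130,1,0,0,0,159,108,-130,1],
)

```text
time: 20.9
tool_pos: [0.5217, 0.0103, 0.1386]
ee_rot: [3.141, 0.0, 1.57]
wrist_force: [-0.2, -0.3, 0.5]
width: 0.0357
finger_force: 30.0
```

```bash
python3 -c "
from h import *
go(522.3,11.3,27,90)
from bench import robot
s=robot.snapshot('side');cv2.imwrite('pics/side3.png',cv2.resize(s['color'][100:280,200:400,::-1],None,fx=3,fy=3,interpolation=cv2.INTER_CUBIC))"
```

```text
pose [521.7  10.3 138.6] [180.   0.  90.] row az -0.0 x 1.0 y 0.6 z 111.6
```

View pics/side3.png

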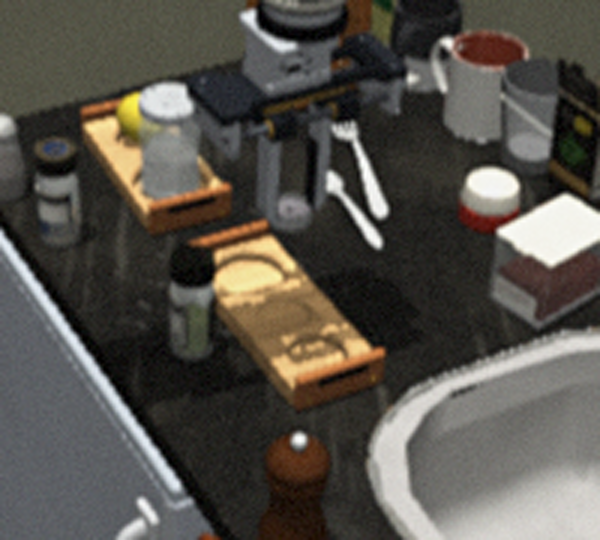

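The tea light at (292,210) is held level between the fingertips above the middle well.

Emit:
arm_command(
  targets=[0,0,0,0.8,0.6,30,1,0,0,0,0.8,0.6,60,1,0,0,0,0.8,0.6,80,1,0,0,0,0.8,0.6,93,1,0,0,0,0.8,0.6,100,1,0,0,0,0.8,0.6,105,1,0,0,0,0.8,0.6,109,1,0,0,0,0.8,0.6,111,1,0,0,0,0.8,0.6,111,1,0,0,0,0.8,0.6,111,1],
)

```text
time: 21.95
tool_pos: [0.5231, 0.0119, 0.028]
ee_rot: [3.141, 0.0, 1.571]
wrist_force: [-0.6, -0.1, -0.4]
width: 0.0359
finger_force: 30.0
```

Emit:
arm_command(
  targets=[0,0,0,0,0,1,1,0,0,0,0,0,1,1,0,0,0,0,0,1,1,0,0,0,0,0,1,0,0,0,0,0,0,1,-1,0,0,0,0,0,1,-1,0,0,0,0,0,1,-1,0,0,0,0,0,1,-1,0,0,0,0,0,-20,-1,0,0,0,0,0,-60,-1,0,0,0,0,0,-100,-1,0,0,0,0,0,-140,-1,0,0,0,0,0,-160,-1,0,0,0,0,0,-160,-1,0,0,0,0,0,-160,-1],
)

```text
time: 23.45
tool_pos: [0.5224, 0.012, 0.1868]
ee_rot: [-3.141, 0.0, 1.571]
wrist_force: [-0.3, -1.3, 0.4]
width: 0.0939
finger_force: 0.0
```

```bash
python3 -c "
from h import *
go(390,-229.7,180,90)"
```

```text
pose [522.4  12.  186.8] [-180.    0.   90.] row az 0.0 x -241.6 y -132.6 z 6.8
```

Emit:
arm_command(
  targets=[0,0,0,-241.6,-132.5,5,-1,0,0,0,-241.6,-132.5,5,-1,0,0,0,-241.6,-132.5,5,-1,0,0,0,-241.6,-132.5,5,-1,0,0,0,-241.6,-132.5,5,-1,0,0,0,-241.6,-132.5,5,-1,0,0,0,-241.6,-132.5,5,-1,0,0,0,-241.6,-132.5,5,-1,0,0,0,-241.6,-132.5,5,-1,0,0,0,-241.6,-132.5,5,-1,0,0,0,-241.6,-132.5,5,-1],
)

```text
time: 24.55
tool_pos: [0.3908, -0.2287, 0.1823]
ee_rot: [-3.141, -0.0, 1.574]
wrist_force: [1.0, 0.7, 0.7]
width: 0.0939
finger_force: 0.0
```

```bash
python3 -c "
from h import *
go(390,-229.7,51,90)
from bench import robot
s=robot.snapshot('top');W=cloud(s)
m=(W[...,2]>.0285)&(W[...,2]<.05)&(W[...,0]>.49)&(W[...,0]<.56)&(abs(W[...,1]-.013)<.04)
w=W[m];print('tealight',len(w),w.mean(0),np.ptp(w,0))
"
```

```text
pose [ 390.8 -228.7  182.3] [-180.    -0.    90.2] row az 0.2 x -1.0 y -0.8 z 131.3
tealight 121 [0.52453525 0.01335174 0.0305092 ] [0.06382507 0.07141663 0.00902102]
```

Emit:
arm_command(
  targets=[0,0,0,-1,-0.8,30,-1,0,0,0,-1,-0.8,60,-1,0,0,0,-1,-0.8,90,-1,0,0,0,-1,-0.8,115,-1,0,0,0,-1,-0.8,131,-1,0,0,0,-1,-0.8,131,-1,0,0,0,-1,-0.8,131,-1,0,0,0,-1,-0.8,131,0,0,0,0,-1,-0.8,131,1,0,0,0,-1,-0.8,131,1,0,0,0,-1,-0.8,131,1,0,0,0,-1,-0.8,131,1,0,0,0,-1,-0.8,131,1,0,0,0,-1,-0.8,131,1],
)

```text
time: 26.0
tool_pos: [0.3897, -0.2308, 0.0516]
ee_rot: [3.141, 0.0, 1.571]
wrist_force: [0.2, 0.5, 1.0]
width: 0.0502
finger_force: 29.9
```

Emit:
arm_command(
  targets=[0,0,0,0,0,-10,1,0,0,0,0,0,-40,1,0,0,0,0,0,-80,1,0,0,0,0,0,-110,1,0,0,0,20,14,-130,1,0,0,0,50,34,-130,1,0,0,0,85,55,-130,1,0,0,0,120,75,-130,1,0,0,0,155,92,-130,1,0,0,0,190,110,-130,1,0,0,0,225,120,-130,1,0,0,0,255,128,-130,1,0,0,0,280,133.4,-130,1,0,0,0,300,133.4,-130,1,0,0,0,310.5,133.4,-130,1,0,0,0,310.5,133.4,-130,1,0,0,0,310.5,133.4,-130,1,0,0,0,310.5,133.4,-130,1,0,0,0,310.5,133.4,-130,1],
)

```text
time: 27.9
tool_pos: [0.5227, 0.0789, 0.1815]
ee_rot: [3.142, 0.0, 1.57]
wrist_force: [-0.4, 0.5, -2.5]
width: 0.0501
finger_force: 29.9
```

```bash
python3 -c "
from h import *
go(523.1,79.7,61.6,90)
from bench import robot
s=robot.snapshot('side');cv2.imwrite('pics/side4.png',cv2.resize(s['color'][60:280,200:400,::-1],None,fx=2.5,fy=2.5,interpolation=cv2.INTER_CUBIC))"
```

```text
pose [522.7  78.9 181.5] [180.   0.  90.] row az -0.0 x 0.8 y 0.4 z 119.9
```

View pics/side4.png

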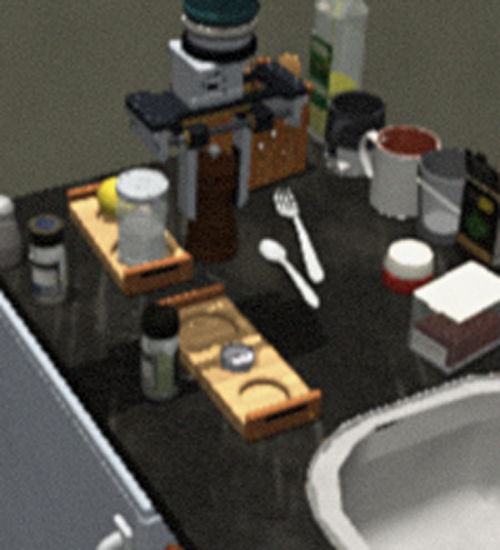

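The mill at (213,210) hangs upright above the wide well at (210,330). The tea light looks level and sunk in the middle well at (238,355).

Emit:
arm_command(
  targets=[0,0,0,0.7,0.4,30,1,0,0,0,0.7,0.4,60,1,0,0,0,0.7,0.4,85,1,0,0,0,0.7,0.4,98,1,0,0,0,0.7,0.4,105,1,0,0,0,0.7,0.4,110,1,0,0,0,0.7,0.4,115,1,0,0,0,0.7,0.4,119,1,0,0,0,0.7,0.4,119.5,1,0,0,0,0.7,0.4,119.5,1],
)

```text
time: 28.95
tool_pos: [0.5233, 0.0806, 0.0623]
ee_rot: [3.141, 0.0, 1.572]
wrist_force: [-0.6, -0.4, -1.9]
width: 0.0503
finger_force: 29.9
```

Emit:
arm_command(
  targets=[0,0,0,0,0,0.7,1,0,0,0,0,0,0.7,1,0,0,0,0,0,0.7,0.5,0,0,0,0,0,0.7,-1,0,0,0,0,0,0.7,-1,0,0,0,0,0,0.7,-1,0,0,0,0,0,0.7,-1,0,0,0,0,0,0.7,-1,0,0,0,0,0,-30,-1,0,0,0,0,0,-70,-1,0,0,0,0,0,-110,-1,0,0,0,0,0,-150,-1,0,0,0,0,0,-150,-1,0,0,0,0,0,-150,-1],
)

```text
time: 30.35
tool_pos: [0.5237, 0.0806, 0.2132]
ee_rot: [3.139, -0.0, 1.572]
wrist_force: [-0.1, -0.6, -0.8]
width: 0.094
finger_force: 0.0
```

```bash
python3 -c "
from h import *
go(376.4,338.9,190,120)"
```

```text
pose [523.7  80.6 213.2] [179.8  -0.   90. ] row az -30.0 x 258.4 y -147.1 z 23.2
```

Emit:
arm_command(
  targets=[0,0,0,258.4,-147,23,-1,0,0,0,258.4,-147,23,-1,0,0,0,258.4,-147,23,-1,0,0,0,258.4,-147,23,-1,0,0,0,258.4,-147,23,-1,0,0,0,258.4,-147,23,-1,0,0,0,258.4,-147,23,-1,0,0,0,258.4,-147,23,-1,0,0,0,258.4,-147,23,-1,0,0,0,258.4,-147,23,-1,0,0,0,258.4,-147,23,-1],
)

```text
time: 31.45
tool_pos: [0.3767, 0.3378, 0.1888]
ee_rot: [-3.142, 0.0, 1.569]
wrist_force: [-0.4, 0.7, -0.4]
width: 0.094
finger_force: 0.0
```

```bash
python3 -c "
from h import *
go(376.4,338.9,22,90)"
```

```text
pose [376.7 337.8 188.8] [-180.     0.    89.9] row az -0.1 x 1.1 y -0.3 z 166.8
```

Emit:
arm_command(
  targets=[0,0,0,0.7,-0.3,40,-1,0,0,0,0.7,-0.3,80,-1,0,0,0,0.7,-0.3,115,-1,0,0,0,0.7,-0.3,145,-1,0,0,0,0.7,-0.3,160,-1,0,0,0,0.7,-0.3,166.5,-1,0,0,0,0.7,-0.3,166.5,-1,0,0,0,0.7,-0.3,166.5,0,0,0,0,0.7,-0.3,166.5,1,0,0,0,0.7,-0.3,166.5,1,0,0,0,0.7,-0.3,166.5,1,0,0,0,0.7,-0.3,166.5,1,0,0,0,0.7,-0.3,166.5,1,0,0,0,0.7,-0.3,166.5,1,0,0,0,0.7,-0.3,166.5,1],
)

```text
time: 32.95
tool_pos: [0.3757, 0.3396, 0.0225]
ee_rot: [3.141, 0.0, 1.572]
wrist_force: [0.3, 0.2, 0.5]
width: 0.0409
finger_force: 30.0
```

Emit:
arm_command(
  targets=[0,0,0,0,0,-10,1,0,0,0,0,0,-40,1,0,0,0,0,0,-80,1,0,0,0,0,0,-120,1,0,0,0,0,0,-160,1,0,0,0,-15,5,-185,1,0,0,0,-45,15,-195,1,0,0,0,-80,30,-195,1,0,0,0,-120,45,-195,1,0,0,0,-160,60,-195,1,0,0,0,-200,75,-195,1,0,0,0,-240,90,-195,1,0,0,0,-280,105,-195,1,0,0,0,-320,120,-195,1,0,0,0,-355,135,-195,1,0,0,0,-378,143,-195,1,0,0,0,-387,146,-195,1,0,0,0,-387,146,-180,1,0,0,0,-387,146,-150,1,0,0,0,-387,146,-130,1],
)

```text
time: 34.95
tool_pos: [0.5205, -0.0455, 0.15]
ee_rot: [-3.139, -0.001, 1.573]
wrist_force: [0.1, 0.3, -0.8]
width: 0.0411
finger_force: 30.0
```

Emit:
arm_command(
  targets=[0,0,0,0,0,0,1,0,0,0,0,0,0,1],
)

```text
time: 35.15
tool_pos: [0.5212, -0.0459, 0.1521]
ee_rot: [-3.14, -0.001, 1.573]
wrist_force: [0.2, 0.5, -1.4]
width: 0.0411
finger_force: 30.0
```

```bash
python3 -c "
from h import *
go(521.7,-47.6,33,90)
from bench import robot
s=robot.snapshot('side');cv2.imwrite('pics/side5.png',cv2.resize(s['color'][60:280,200:400,::-1],None,fx=2.5,fy=2.5,interpolation=cv2.INTER_CUBIC))"
```

```text
pose [521.2 -45.9 152.1] [-179.9   -0.    90.1] row az 0.1 x -1.7 y 0.5 z 119.1
```

View pics/side5.png

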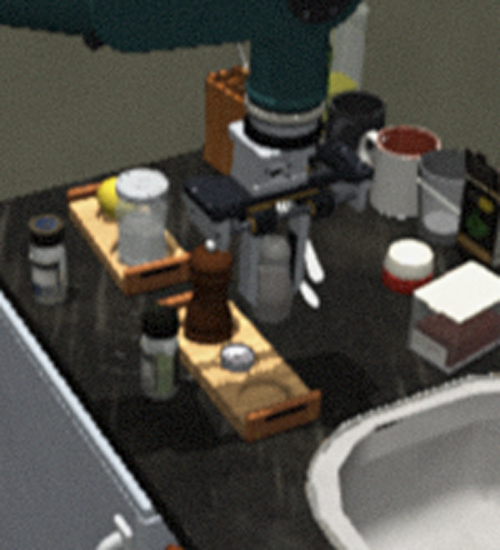

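The mill stands upright in its well at (212,295). The shaker at (275,275) is held upright above the salt well at (262,395).

Emit:
arm_command(
  targets=[0,0,0,-1.2,0.5,30,1,0,0,0,-1.2,0.5,60,1,0,0,0,-1.2,0.5,85,1,0,0,0,-1.2,0.5,98,1,0,0,0,-1.2,0.5,105,1,0,0,0,-1.2,0.5,110,1,0,0,0,-1.2,0.5,115,1,0,0,0,-1.2,0.5,118.5,1,0,0,0,-1.2,0.5,119,1,0,0,0,-1.2,0.5,119,1],
)

```text
time: 36.2
tool_pos: [0.5226, -0.0486, 0.0338]
ee_rot: [3.141, 0.0, 1.571]
wrist_force: [-0.3, -0.4, -1.2]
width: 0.0412
finger_force: 30.0
```

Emit:
arm_command(
  targets=[0,0,0,0,0,1,1,0,0,0,0,0,1,1,0,0,0,0,0,1,0.5,0,0,0,0,0,1,-1,0,0,0,0,0,1,-1,0,0,0,0,0,1,-1,0,0,0,0,0,1,-1,0,0,0,0,0,1,-1,0,0,0,0,0,-30,-1,0,0,0,0,0,-70,-1,0,0,0,0,0,-110,-1,0,0,0,0,0,-150,-1,0,0,0,-40,-15,-170,-1,0,0,0,-90,-40,-170,-1,0,0,0,-140,-70,-170,-1,0,0,0,-190,-100,-170,-1,0,0,0,-240,-130,-170,-1,0,0,0,-240,-130,-170,-1],
)

```text
time: 38.0
tool_pos: [0.3906, -0.291, 0.2036]
ee_rot: [-3.141, 0.001, 1.569]
wrist_force: [0.7, -0.2, -0.7]
width: 0.0941
finger_force: 0.0
```

```bash
python3 - <<'E'
from h import *
from bench import robot
s=robot.snapshot('top');W=cloud(s)
cv2.imwrite('pics/top9.png',cv2.resize(s['color'][125:265,60:340,::-1],(800,400),interpolation=cv2.INTER_CUBIC))
q=robot.snapshot('side');cv2.imwrite('pics/side9.png',cv2.resize(q['color'][80:280,200:400,::-1],(600,600),interpolation=cv2.INTER_CUBIC))
for n,x,y,R,h in(("sugar",524,251,45,120),("lemon",530,341,32,68.5),("tea",522.3,12.7,17,34),("mill",523,81,35,140),("salt",521.7,-48.3,30,100)):
    w=W[np.hypot(W[...,0]-x/1e3,W[...,1]-y/1e3)<R/1e3]; zt=np.nanpercentile(w[:,2],97); t=w[w[:,2]>zt-.008]
    print(n,"top",(zt*1e3).round(1),"expect",h,"xy",((t.min(0)+t.max(0))/2*1e3).round(1)[:2],np.ptp(t,0).round(3))
E
```

```text
sugar top 122.9 expect 120 xy [523.5 251.1] [0.062 0.062 0.01 ]
lemon top 71.1 expect 68.5 xy [535.1 339.2] [0.04  0.044 0.01 ]
tea top 31.0 expect 34 xy [523.1  12.7] [0.032 0.032 0.008]
mill top 132.1 expect 140 xy [521.7  81.7] [0.045 0.04  0.019]
salt top 99.6 expect 100 xy [522.5 -46. ] [0.029 0.03  0.011]
```

View pics/top9.png

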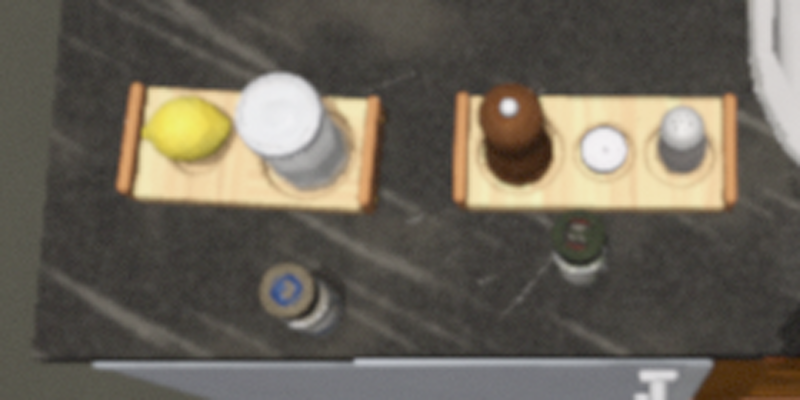

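View pics/side9.png

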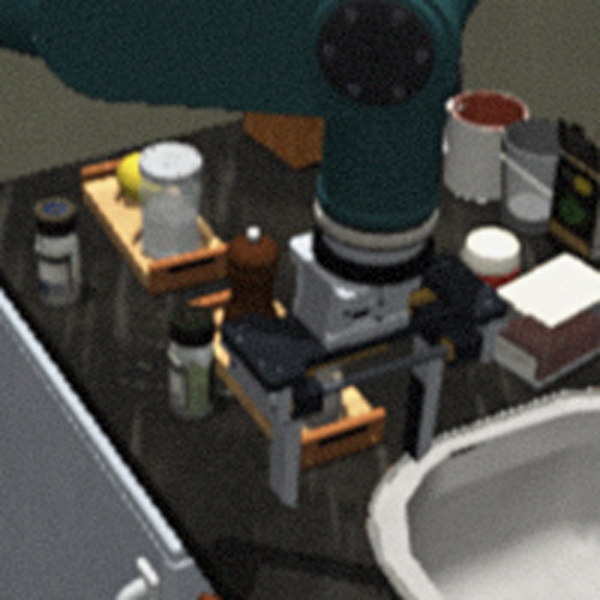

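The top view shows every item in its own well and both spice jars untouched. The lemon measures about 5 mm towards the back, so I'll fit its centre before handing in.

```bash
python3 - <<'E'
from h import *
from bench import robot
from scipy.optimize import least_squares
from scipy.spatial.transform import Rotation as R
def fit(s,x,y,z,ang):
    W=cloud(s);hsv=cv2.cvtColor(s['color'],cv2.COLOR_RGB2HSV)
    m=(hsv[...,0]>20)&(hsv[...,0]<36)&(hsv[...,1]>140)&(np.hypot(W[...,0]-x,W[...,1]-y)<.045)&(W[...,2]>z-.012)&(W[...,2]<z+.04)
    w=W[m]*1e3
    def f(p):
        q=R.from_euler('zyx',[p[3],p[4],0]).inv().apply(w-p[:3])/[33.5,26.5,25.5]
        return (np.linalg.norm(q,axis=1)-1)*26
    r=least_squares(f,[x*1e3,y*1e3,z*1e3,ang,0],loss='soft_l1'); print(len(w),r.x[:3].round(1),np.degrees(r.x[3:]).round(1),"rms",np.sqrt(np.median(f(r.x)**2)).round(2))
fit(dict(np.load('pics/top0.npz')),.384,-.323,.0255,1.7)
fit(robot.snapshot('top'),.532,.341,.043,1.6)
E
```

```text
504 [ 384.  -321.5   24.2] [122.3 -73.9] rms 0.97
392 [535.8 344.4  43.1] [111.7 -88.4] rms 0.95
```

```bash
python3 - <<'E'
from h import *
from bench import robot
from scipy.optimize import least_squares
from scipy.spatial.transform import Rotation as R
def fit(s,x,y,z,ang):
    W=cloud(s);hsv=cv2.cvtColor(s['color'],cv2.COLOR_RGB2HSV)
    m=(hsv[...,0]>22)&(hsv[...,0]<36)&(hsv[...,1]>150)&(np.hypot(W[...,0]-x,W[...,1]-y)<.045)&(W[...,2]>z-.008)&(W[...,2]<z+.04)
    m=cv2.erode(m.astype(np.uint8),np.ones((3,3)))>0
    w=W[m]*1e3
    def f(p):
        q=R.from_euler('zyx',[p[3],p[4],0]).inv().apply(w-p[:3])/[34,26.5,25.5]
        return (np.linalg.norm(q,axis=1)-1)*26
    r=least_squares(f,[x*1e3,y*1e3,z*1e3,ang,0],loss='soft_l1',bounds=([0,-500,0,ang-.4,-.5],[900,500,90,ang+.4,.5])); print(len(w),r.x[:3].round(1),np.degrees(r.x[3:]).round(1),"rms",np.sqrt(np.median(f(r.x)**2)).round(2))
fit(dict(np.load('pics/top0.npz')),.384,-.323,.0255,1.7)
fit(robot.snapshot('top'),.532,.341,.043,1.6)
q=robot.snapshot('side');fit(q,.532,.341,.043,1.6)
E
```

```text
220 [ 386.9 -327.7   25.1] [115.1  28.6] rms 0.88
128 [538.9 345.5  45.1] [68.8 28.6] rms 1.1
37 [541.2 339.6  48.9] [68.8  8.6] rms 1.63
```

```bash
python3 - <<'E'
from h import *
from bench import robot
def sil(s,box,z,show=None):
    c,r,c1,r1=box; hsv=cv2.cvtColor(s['color'],cv2.COLOR_RGB2HSV)
    m=np.zeros(hsv.shape[:2],np.uint8); m[r:r1,c:c1]=cv2.inRange(hsv,(20,135,60),(36,255,255))[r:r1,c:c1]
    n,l,st,_=cv2.connectedComponentsWithStats(m); k=1+st[1:,4].argmax(); m=(l==k).astype(np.uint8)
    cnt=max(cv2.findContours(m,0,1)[0],key=len); e=cv2.fitEllipse(cnt)
    u,v=e[0]; d=s["T"][:3,:3]@[(u-s["cx"])/s["fx"],(v-s["cy"])/s["fy"],1]; t=(z-s["T"][2,3])/d[2]
    print(e,st[k],((s["T"][:3,3]+t*d)*1e3).round(1)); return e
sil(dict(np.load('pics/top0.npz')),(395,215,450,255),.0255)
s=robot.snapshot('top'); e=sil(s,(105,145,146,190),.043)
q=robot.snapshot('side'); sil(q,(235,125,255,150),.043)
im=cv2.resize(s['color'][145:200,95:195,::-1],(800,440),interpolation=cv2.INTER_CUBIC);cv2.imwrite('pics/lem9.png',im)
E
```

```text
((421.9171142578125, 236.0326690673828), (23.125730514526367, 30.216482162475586), 81.80833435058594) [406 224  32  25 582] [ 384.  -325.2   25.5]
((125.27769470214844, 170.01377868652344), (19.948352813720703, 28.772733688354492), 86.95126342773438) [109 160  32  21 458] [536.2 342.5  43. ]
((242.4800567626953, 138.00531005859375), (7.220863342285156, 16.251935958862305), 178.86805725097656) [238 130   9  17 100] [525.6 353.   43. ]
```

View pics/lem9.png

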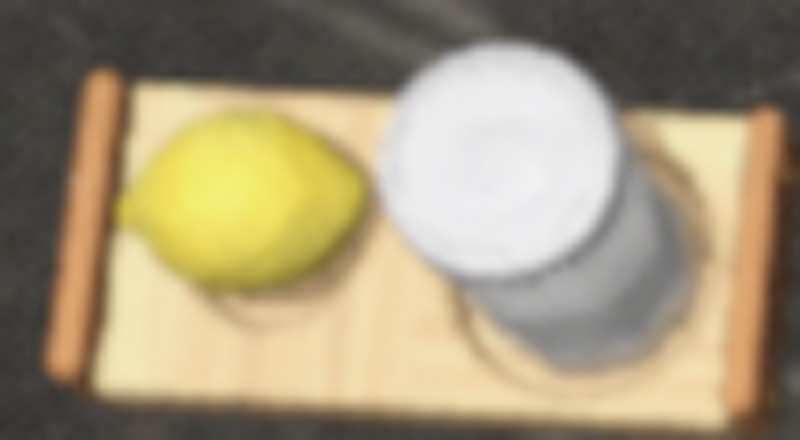

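The close crop shows the lemon centred at (243,200), with the front rim of its well visible at (265,325). That puts it about 5 mm behind the well centre. There is plenty of time, so I'll regrip it to centre it.

```bash
python3 -c "
from h import *
go(529.5,341,205,93.6)"
```

```text
pose [ 393.2 -287.5  203.5] [180.   -0.   90.1] row az -3.5 x 628.2 y 137.9 z -1.5
```

Emit:
arm_command(
  targets=[0,0,-3.5,628,138,-4,-1,0,0,-3.5,628,138,-4,-1,0,0,-3.5,628,138,-4,-1,0,0,-3.5,628,138,-4,-1,0,0,-3.5,628,138,-4,-1,0,0,-3.5,628,138,-4,-1,0,0,-3.5,628,138,-4,-1,0,0,-3.5,628,138,-4,-1,0,0,-3.5,628,138,-4,-1,0,0,-3.5,628,138,-4,-1,0,0,-3.5,628,138,-4,-1,0,0,-3.5,628,138,-4,-1,0,0,-3.5,628,138,-4,-1,0,0,-3.5,628,138,-4,-1,0,0,-3.5,628,138,-4,-1,0,0,-3.5,628,138,-4,-1,0,0,-3.5,628,138,-4,-1,0,0,-3.5,628,138,-4,-1],
)

```text
time: 40.15
tool_pos: [0.5302, 0.3384, 0.2082]
ee_rot: [3.141, -0.0, 1.631]
wrist_force: [-0.8, -0.3, -0.5]
width: 0.0941
finger_force: 0.0
```

```bash
python3 -c "
from h import *
go(529.5,341,30,93.6)"
```

```text
pose [530.2 338.4 208.2] [179.9  -0.   93.4] row az -0.2 x 2.7 y -0.5 z 178.2
```

Emit:
arm_command(
  targets=[0,0,0,1.5,-0.8,40,-1,0,0,0,1.5,-0.8,80,-1,0,0,0,1.5,-0.8,115,-1,0,0,0,1.5,-0.8,145,-1,0,0,0,1.5,-0.8,165,-1,0,0,0,1.5,-0.8,175,-1,0,0,0,1.5,-0.8,175,-1,0,0,0,1.5,-0.8,175,-1,0,0,0,1.5,-0.8,175,1,0,0,0,1.5,-0.8,175,1,0,0,0,1.5,-0.8,175,1,0,0,0,1.5,-0.8,175,1,0,0,0,1.5,-0.8,175,1,0,0,0,1.5,-0.8,175,1,0,0,0,1.5,-0.8,175,1],
)

```text
time: 41.65
tool_pos: [0.5307, 0.3412, 0.0335]
ee_rot: [3.138, -0.001, 1.632]
wrist_force: [3.3, 0.5, 2.3]
width: 0.0494
finger_force: 30.0
```

Emit:
arm_command(
  targets=[0,0,0,0,-1,0,1,0,0,0,0,-1,0,1,0,0,0,0,-1,0,-0.06,0,0,0,0,-1,0,-0.08,0,0,0,0,-1,0,-0.1,0,0,0,0,-1,0,-0.12,0,0,0,0,-1,0,-0.14,0,0,0,0,-1,0,-0.16,0,0,0,0,-1,0,-0.18,0,0,0,0,-1,0,-0.2,0,0,0,0,-1,0,-0.24,0,0,0,0,-1,0,-0.3,0,0,0,0,-1,0,-0.4,0,0,0,0,-1,0,-0.6,0,0,0,0,-1,0,-1,0,0,0,0,-1,0,-1,0,0,0,0,-1,0,-1,0,0,0,0,-1,0,-1],
)

```text
time: 43.45
tool_pos: [0.5281, 0.3408, 0.0324]
ee_rot: [-3.141, 0.0, 1.633]
wrist_force: [-0.3, 1.0, 0.1]
width: 0.0936
finger_force: 0.0
```

Emit:
arm_command(
  targets=[0,0,0,0,0,-30,-1,0,0,0,0,0,-70,-1,0,0,0,0,0,-110,-1,0,0,0,0,0,-150,-1,0,0,0,0,0,-180,-1,0,0,0,-50,0,-180,-1,0,0,0,-100,0,-180,-1,0,0,0,-150,-10,-180,-1,0,0,0,-200,-40,-180,-1,0,0,0,-250,-80,-180,-1,0,0,0,-300,-100,-180,-1,0,0,0,-350,-120,-180,-1,0,0,0,-400,-120,-180,-1,0,0,0,-450,-120,-180,-1,0,0,0,-500,-120,-180,-1,0,0,0,-550,-120,-180,-1,0,0,0,-600,-120,-180,-1,0,0,0,-600,-120,-180,-1],
)

```text
time: 45.25
tool_pos: [0.4448, -0.2689, 0.2123]
ee_rot: [-3.141, 0.001, 1.629]
wrist_force: [0.4, 1.0, 0.1]
width: 0.094
finger_force: 0.0
```

```bash
python3 - <<'E'
from h import *
from bench import robot
s=robot.snapshot('top'); W=cloud(s); hsv=cv2.cvtColor(s['color'],cv2.COLOR_RGB2HSV)
m=np.zeros(hsv.shape[:2],np.uint8); m[145:190,105:146]=cv2.inRange(hsv,(20,135,60),(36,255,255))[145:190,105:146]
n,l,st,_=cv2.connectedComponentsWithStats(m); k=1+st[1:,4].argmax()
e=cv2.fitEllipse(max(cv2.findContours((l==k).astype(np.uint8),0,1)[0],key=len)); u,v=e[0]
d=s["T"][:3,:3]@[(u-s["cx"])/s["fx"],(v-s["cy"])/s["fy"],1]; t=(.043-s["T"][2,3])/d[2]
print(e,st[k],((s["T"][:3,3]+t*d)*1e3).round(1),robot.get_obs()["tool_pos"])
for n,x,y,R,h in(("sugar",524,251,45,120),("lemon",530,341,32,68.5),("mill",523,81,35,140),("salt",521.7,-48.3,30,100),("blue",396,243,25,0),("dark",435,31,25,0)):
    w=W[np.hypot(W[...,0]-x/1e3,W[...,1]-y/1e3)<R/1e3]; zt=np.nanpercentile(w[:,2],97); t=w[w[:,2]>zt-.008]
    print(n,"top",(zt*1e3).round(1),"expect",h,"xy",((t.min(0)+t.max(0))/2*1e3).round(1)[:2])
cv2.imwrite('pics/top10.png',cv2.resize(s['color'][125:265,60:340,::-1],(800,400),interpolation=cv2.INTER_CUBIC))
E
```

```text
((124.99993133544922, 170.530029296875), (20.058855056762695, 28.544620513916016), 83.00933837890625) [109 160  31  22 448] [535.  343.1  43. ] [ 0.44477414 -0.27185548  0.21173288]
sugar top 122.9 expect 120 xy [522.9 251.3]
lemon top 69.6 expect 68.5 xy [533.9 342. ]
mill top 131.8 expect 140 xy [521.9  80.8]
salt top 100.3 expect 100 xy [520.9 -45.9]
blue top 108.5 expect 0 xy [396.  242.8]
dark top 108.8 expect 0 xy [435.4  31.3]
```

View pics/top10.png

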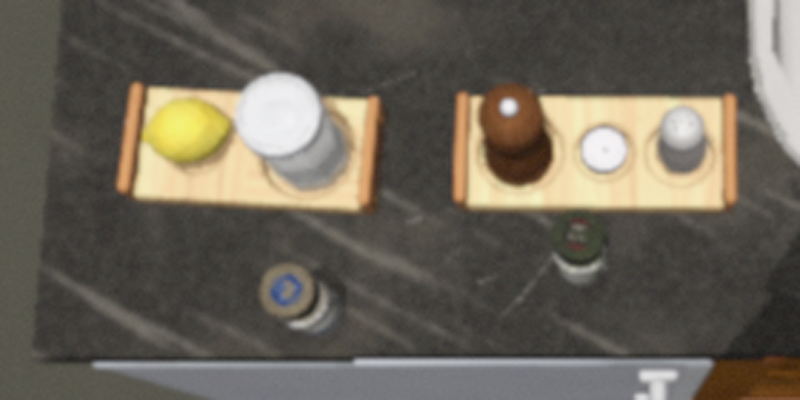

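The lemon now sits lower and closer to its well centre. Everything else is in place, and the spice jars have not moved.

```bash
python3 -c "
from bench import robot
print(robot.close_job())"
```

```text
the job is handed in; nothing more can be done
None
```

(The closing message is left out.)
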